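Exchange the pot that stands hemmed in between two bottles in the bench rack

TASK

The yellow pot is wanted on the pocket scale, but in the bench rack it is hemmed in by the brown bottle and the white jar: first stand both of those upright on the blue mat, then set the yellow pot in the middle of the scale's white weighing plate. Put the small steel tin into the pot's empty place in the middle of the rack, and only then stand the bottle and the jar back in the rack, each at the end where it stood before. Do not topple either of them, and leave the green-rimmed tin where it is.

Things in the scene. Friction and masses are not known exactly. Their poses are not given: they have to be found in the camera images.
- rack: dark wooden trough fixed to the bench, open top, green floor; outside 78 (x) x 192 (y) x 32 mm high, walls and floor 6 mm thick. Origin: centre of its underside; y along its length. Three places in a row on its floor, at y = -58, 0 and +58 mm: bottle and jar stand at the ends (either way round), the yellow pot in the middle. Its place and yaw vary.
- flux_bottle: brown glass bottle with a black screw cap, round, 48 mm diameter, 94 mm high overall, straight-sided to about 55 mm above its base, about 0.11 kg; stands upright in one end of the rack at the start. Origin: centre of its underside, z up.
- white_jar: white plastic jar with a red lid, round, 48 mm diameter, 85 mm high, straight-sided body to about 55 mm above its base, lid 43 mm diameter and 16 mm high, about 0.12 kg; stands upright in the other end of the rack at the start. Origin: centre of its underside, z up.
- yellow_pot: yellow plastic pot with a smaller clear lid, round; body 47 mm diameter and 16 mm high (grasp it there), 24 mm high with the lid, about 45 g; stands in the middle of the rack at the start, lower than the rack walls. Origin: centre of its underside, z up.
- steel_tin: small open round tin of bare grey steel, 54 mm outside diameter, 13 mm high, about 30 g; lies flat on the bench in front of the rack. Origin: centre of its underside, z up.
- green_tin: open round tin with a green rim and a tan inside, 63 mm diameter, 16 mm high; a loose bystander on the bench in front of the rack, to be left alone. Origin: centre of its underside.
- mat: flat blue mat fixed on the bench, 160 (x) x 120 (y) x 3 mm; the side area for the bottle and the jar. Origin: centre of its underside, x along its length, z up.
- pan (a point): point in the middle (6 mm nearer the robot than the exact centre) of the white plate, 58 x 60 mm, on top of the black pocket scale (base 118 x 74 mm, top 13 mm above the bench, fixed); z up, x along the 118 mm length, away from the robot to the hinge. The thin black lid stands open, hinged 42 mm from this point in +x, leaning 13 deg back from upright, 112 mm high, 74 mm wide.

How it is judged (in metres and radians):
On the way, in this order (a step that is already met when the one before it is completed fails the run):
1. the brown bottle and the white jar both stand upright on the blue mat, released (x of flux_bottle in the frame of mat between -0.072 and 0.072 m and y of flux_bottle in the frame of mat between -0.052 and 0.052 m and z of flux_bottle in the frame of mat between -0.004 and 0.01 m and angle between each of flux_bottle, white_jar's own z axis and vertical below 0.12 rad and linear speed of each of flux_bottle, white_jar below 0.02 m/s and angular speed of each of flux_bottle, white_jar below 0.6 rad/s and contact force between each of flux_bottle, white_jar and the fingers below 0.05 N and x of white_jar in the frame of mat between -0.072 and 0.072 m and y of white_jar in the frame of mat between -0.052 and 0.052 m and z of white_jar in the frame of mat between -0.004 and 0.01 m), for 0.2 s.
2. the yellow pot stands on the middle of the scale's weighing plate, released, with the bottle and the jar still on the mat (all of step 1 and horizontal distance between yellow_pot and pan below 0.02 m and z of yellow_pot in the frame of pan between -0.004 and 0.006 m and angle between yellow_pot's own z axis and vertical below 0.12 rad and linear speed of yellow_pot below 0.02 m/s and angular speed of yellow_pot below 0.6 rad/s and contact force between yellow_pot and the fingers below 0.05 N), for 0.2 s.
3. the steel tin lies flat in the middle of the rack, released, with the bottle and the jar still on the mat (all of step 1 and horizontal distance between steel_tin and rack below 0.012 m and z of steel_tin in the frame of rack between 0.001 and 0.01 m and angle between steel_tin's own z axis and vertical below 0.12 rad and linear speed of steel_tin below 0.02 m/s and angular speed of steel_tin below 0.6 rad/s and contact force between steel_tin and the fingers below 0.05 N), for 0.2 s.
At the end, for the whole second after the job is handed in: Bottle and jar upright in the rack, each within 15 mm of its starting place; pot upright within 20 mm of the point in the middle of the weighing plate; steel tin flat on the rack floor within 12 mm of the rack's middle; green tin within 15 mm of its start; all released and at rest (distance of each of flux_bottle, white_jar, green_tin from where it was at the start of the episode below 0.015 m and angle between each of flux_bottle, white_jar, yellow_pot, steel_tin's own z axis and vertical below 0.12 rad and linear speed of each of flux_bottle, white_jar, yellow_pot, steel_tin below 0.02 m/s and angular speed of each of flux_bottle, white_jar, yellow_pot, steel_tin below 0.6 rad/s and contact force between each of flux_bottle, white_jar, yellow_pot, steel_tin and the fingers below 0.05 N and horizontal distance between yellow_pot and pan below 0.02 m and z of yellow_pot in the frame of pan between -0.004 and 0.006 m and horizontal distance between steel_tin and rack below 0.012 m and z of steel_tin in the frame of rack between 0.001 and 0.01 m); the robot touches nothing.
It fails at once if the brown bottle or the white jar topples (tilts more than 0.6 rad) (angle between any of flux_bottle, white_jar's own z axis and vertical above 0.6 rad).
It fails at once if the green tin is shifted by more than 15 mm (distance of green_tin from where it was at the start of the episode above 0.015 m).
It also fails if it takes over 144 s, if anything falls off the work surface, if the arm or the gripper's body presses on something with over 40 N, if the wrist force passes 120 N, or if a joint passes its speed limit or range.

ROBOT

A 6-joint arm with a two-finger parallel gripper is mounted at the origin on a cart in front of the work surface, level with it; the furniture and walls round the work are solid. World frame = base frame: x ahead of the robot, y to its left, z up, the work surface at z = 0. Lengths are in m, angles in degrees, forces in N, time in s.
With the tool pointing down it reaches from about 0.325 to 0.9 m from the base axis. Payload 6.1 kg.
Tool frame: the origin (TCP) lies midway between the tips of the shut fingers; the grasp point (between the pads) lies 19 mm behind it (robot.grip_point_offset is the z of the grasp point in the tool frame, in m); z points along the fingers, y is the direction in which the jaws open and shut (so a half turn about z gives the same grasp; the last joint's range is limited). The gripper opens to 85 mm and grips with 20 to 120 N. Pads are 22 mm wide; open, the fingers measure 114 mm over their backs; the gripper's body (76 mm by 85 mm) begins 54 mm behind the grasp point. The pads swing forward as they close: fully open they stand 13 mm farther back than shut.
Start: joints at [67.431, 12.628, 87.462, -0, 79.91, -7.225], TCP at [0.165, 0.603, 0.231] pointing down, gripper open.
Joint ranges: [-170.65, 170.65], [-52.31, 119.04], [5.05, 147.46], [-71.25, 251.25], [11.57, 151.72], [-153.62, 153.62]. Speed limits (degrees/s): [147.25, 147.25, 172.46, 180, 180, 180].

INTERFACE

Orientations are given as a 3x3 rotation matrix whose columns are the frame's x, y, z axes.
In Python, from station import robot, effector, kinematics, sensors, vision, workorder gives the robot as it stands. The module is installed in compiled form; this text tells all that it offers. Calls block until the motion is done:
- robot.move_pose(position, orientation): joint-space move of the TCP to a pose.
- robot.servo_line(position, frame=None, feed=0.15, f_stop=None): straight line of the TCP; frame=None keeps the orientation; feed is the mean speed in m/s. With f_stop (N) it stops when the force on the tool has changed by that much, and returns True; else False.
- robot.move_joints(angles): joint-space move.
- effector.ungrasp() and effector.clamp(effort=None): open the fingers fully, or close them until they stop; effort is the grip in N (None keeps the last).
- robot.sleep(seconds).
- kinematics.solve_ik(position, orientation): joint angles nearest the present ones, or None.
- sensors.state(): the state.
- vision.snapshot(name): name is "side" or "top" or "wrist"; returns a dict with "img" (384x512x3 uint8, red, green, blue), "fx", "fy", "cx", "cy" (pixels), "k1" (the pictures are not rectified: a ray, as slopes to the right and down, at radius r is drawn at 1 + k1 r^2 times it, then the intrinsics apply), "camera_from_world" (4x4, takes a point from world to camera coordinates). Camera axes: x right, y up, looking along -z (the intrinsics and any distortion apply to the point x, -y, -z); pixel columns grow to the right and rows downward; lengths in m; the calibration is good to about 2 mm. A picture is of the moment at which its call begins. There is no depth.
A pose or a line that the arm cannot do raises robot.MotionError and nothing moves.
- workorder.finish_job(): hands the job in, once; it reports no verdict.
The state is a dict: "clock": time; "q": joint angles; "qd": joint speeds; "joint_efforts": joint torques, N m; "ee_pos": TCP position; "eef_rot": TCP orientation; "force": force on the tool from outside, world axes, zero at the start; "moment": the same for the moment, N m; "grip_width": finger opening in m.
Only numpy, scipy, OpenCV 4.12 (cv2) and the standard library are available. Lean on these libraries where they do the work, as an engineer would, in place of code of your own. Each camera call takes 0.05 s, during which the arm holds its last target.

## Working session

There is one attempt and no reset: what is moved stays moved. The work goes in short steps, each a Python script; the robot and the scene stay as the last script left them, time stands still between calls to the robot, and variables do not carry over. Pictures are saved under pics/ and viewed, and the job is handed in when it is done.

```bash
ls; mkdir -p pics; cat > h.py <<'E'
import numpy as np, cv2
from station import robot, effector, kinematics, sensors, vision, workorder
def snap(n,f=None):
    s=vision.snapshot(n)
    if f: cv2.imwrite('pics/'+f,s['img'][:,:,::-1])
    return s
def ray(s,u,v):
    d=np.array([(u-s['cx'])/s['fx'],(v-s['cy'])/s['fy']]); p=d.copy()
    for _ in range(30): p=d/(1+s['k1']*(p@p))
    M=s['camera_from_world']; R=M[:3,:3]; o=-R.T@M[:3,3]
    return o,R.T@np.array([p[0],-p[1],-1.])
def onz(s,u,v,z):
    o,d=ray(s,u,v); return o+d*(z-o[2])/d[2]
def proj(s,P):
    c=s['camera_from_world']@np.append(P,1); p=np.array([c[0],-c[1]])/-c[2]
    p=p*(1+s['k1']*(p@p)); return p[0]*s['fx']+s['cx'],p[1]*s['fy']+s['cy']
E
python3 - <<'E'
from h import *
for n in('side','top','wrist'):
    s=snap(n,n+'0.png'); M=s['camera_from_world']; print(n,s['fx'],s['k1'],-M[:3,:3].T@M[:3,3])
print(sensors.state()['clock'],robot.grip_point_offset)
E
```

```text
pics
side 366.840835186615 -0.06777935618432715 [ 0.42395784 -0.64252049  0.57516717]
top 387.939445198608 0.024395732513023165 [0.48807226 0.00976    0.96081837]
wrist 286.8071782080481 0.021014301356122575 [0.08516723 0.62497226 0.37326663]
0.15 -0.0187
```

View pics/side0.png

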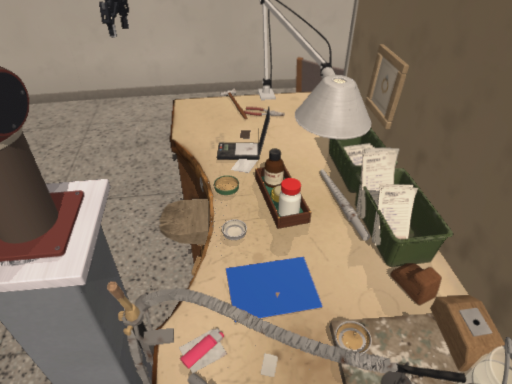

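View pics/top0.png

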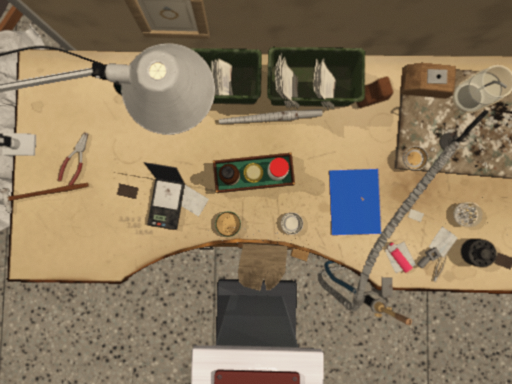

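View pics/wrist0.png

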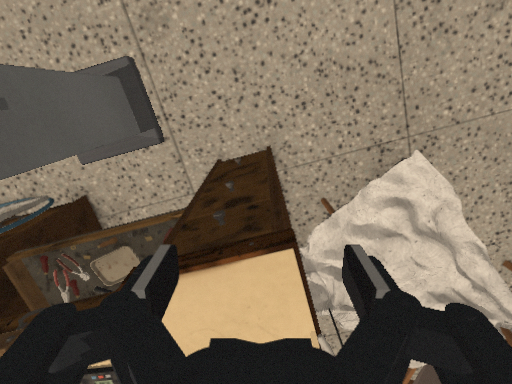

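The top view has the robot at the bottom. The scale is near (165,200) and the rack near (254,172), with the bottle on its left (+y) at (229,173), the pot at (254,172) and the jar on its right at (278,168). The green tin is at (227,223), the steel tin at (290,223) and the mat at (355,202). Next I'll measure these.

```bash
python3 - <<'E'
from h import *
s=snap('top'); im=s['img']; 
c=cv2.resize(im[140:245,130:390],None,fx=3,fy=3,interpolation=cv2.INTER_CUBIC); cv2.imwrite('pics/topz.png',c[:,:,::-1])
hsv=cv2.cvtColor(im,cv2.COLOR_RGB2HSV)
def comp(m,x0,x1,y0,y1,nm,z):
    k=np.zeros(m.shape,np.uint8); k[y0:y1,x0:x1]=m[y0:y1,x0:x1]
    n,l,st,ce=cv2.connectedComponentsWithStats(k); i=1+np.argmax(st[1:,4])
    print(nm,'px',ce[i].round(1),'bbox',st[i],'world',onz(s,*ce[i],z).round(4)); return (l==i).astype(np.uint8)
H,S,V=[hsv[...,i].astype(int) for i in range(3)]
def rect(k,z,nm):
    p=cv2.findNonZero(k).reshape(-1,2); w=np.array([onz(s,*q,z)[:2] for q in p],np.float32); print(nm,cv2.minAreaRect(w))
k=comp((H>100)&(H<125)&(S>150),320,390,160,240,'mat',.003); rect(k,.003,'mat')
k=comp(((H<8)|(H>172))&(S>150)&(V>120),262,295,150,185,'redlid',.085+.006)
k=comp((H>18)&(H<35)&(S>90)&(V>90),240,268,158,188,'pot',.025)
# rack
k=comp(((S>60)&(V<110)),205,300,150,195,'rackdark',.032); rect(k,.032,'rack')
k=comp((V<75),140,187,155,235,'scaleblack',.013)
k=comp((V>150)&(S<60),152,187,175,215,'plate',.013); rect(k,.013,'plate')
k=comp((S<60),275,305,208,240,'steel',.013)
k=comp((V<140)|(S>140),208,245,205,238,'green',.016)
E
```

```text
mat px [354.4 201.6] bbox [ 330  170   50   64 3006] world [ 0.5147 -0.2327  0.003 ]
mat ((0.5149695873260498, -0.23262548446655273), (0.15540489554405212, 0.11630678921937943), 2.991565704345703)
redlid px [278.8 166.7] bbox [270 158  19  19 288] world [ 0.5874 -0.0406  0.091 ]
pot px [252.8 172.3] bbox [244 163  19  20 292] world [0.5802 0.0182 0.025 ]
rackdark px [248.5 174. ] bbox [ 206  153   88   40 1799] world [0.5753 0.0284 0.032 ]
rack ((0.5771909952163696, 0.027939721941947937), (0.07782448083162308, 0.21158744394779205), 7.012628078460693)
scaleblack px [165.  195.3] bbox [145 163  39  66 969] world [0.5208 0.2321 0.013 ]
plate px [166.8 194.7] bbox [153 181  28  28 596] world [0.5225 0.2278 0.013 ]
plate ((0.5226657390594482, 0.22777658700942993), (0.05899158865213394, 0.06118408590555191), 81.58639526367188)
steel px [290.6 222.9] bbox [283 214  17  19 178] world [ 0.4596 -0.0761  0.013 ]
green px [225.5 224.8] bbox [211 211  30  26 346] world [0.4519 0.0821 0.016 ]
```

View pics/topz.png

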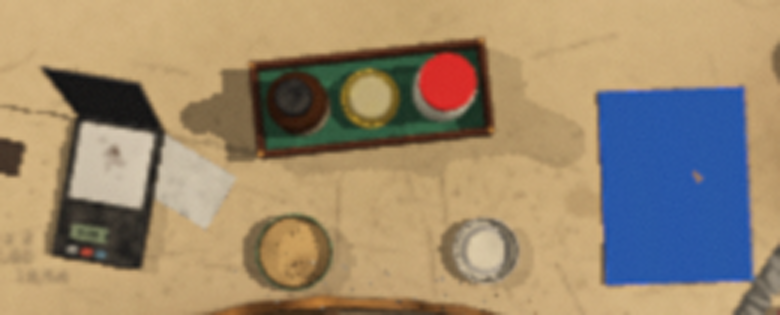

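```bash
python3 - <<'E'
from h import *
s=snap('top'); im=s['img']
Z=lambda a,b:(130+(a+.5)/3-.5,140+(b+.5)/3-.5)
C=np.array([onz(s,*Z(*p),.032)[:2] for p in [(250,62),(483,40),(495,132),(262,158)]])
m=C.mean(0); y=((C[0]+C[3])-(C[1]+C[2]))/2; x=((C[0]+C[1])-(C[2]+C[3]))/2
print('rack',m.round(4),np.linalg.norm(x).round(4),np.linalg.norm(y).round(4),'yaw',np.degrees(np.arctan2(-y[0],y[1])),np.degrees(np.arctan2(x[1],x[0])))
P=np.array([onz(s,*Z(*p),.013)[:2] for p in [(82,122),(157,130),(150,207),(68,198)]])
print('plate',P.mean(0).round(4),P.round(4).tolist())
# circles
hsv=cv2.cvtColor(im,cv2.COLOR_RGB2HSV); g=hsv[...,2].astype(int)
def blob(m,x0,x1,y0,y1,z,nm,n=0):
    k=np.zeros(m.shape,np.uint8); k[y0:y1,x0:x1]=m[y0:y1,x0:x1]
    N,l,st,ce=cv2.connectedComponentsWithStats(k); i=1+np.argmax(st[1:,4])
    cs,_=cv2.findContours((l==i).astype(np.uint8),cv2.RETR_EXTERNAL,cv2.CHAIN_APPROX_NONE)
    w=np.array([onz(s,*q[0],z)[:2] for q in cs[0]],np.float32)
    c,r=cv2.minEnclosingCircle(w); print(nm,'circ',np.round(c,4),'d',round(2*r,4),'px',ce[i].round(1),st[i])
H,S,V=[hsv[...,i].astype(int) for i in range(3)]
print('cap V',V[165:180,222:237].min(),V[164:182,228].tolist(),S[164:182,228].tolist())
blob((V<62)&(S<110),218,242,160,186,.1,'cap')
blob(((H<8)|(H>172))&(S>150)&(V>120),262,295,150,185,.091,'lid')
blob((H>18)&(H<38)&(S>80)&(V>60),240,268,158,188,.022,'pot')
blob(S<75,275,305,206,240,.013,'steel')
print('S row steel',S[223,272:310].tolist()); print('S col',S[206:240,290].tolist())
# lamp
t=snap('side')
def tri(a,b):
    o1,d1=ray(s,*a);o2,d2=ray(t,*b); A=np.c_[d1,-d2]; k=np.linalg.lstsq(A,o2-o1,rcond=None)[0]
    return (o1+d1*k[0]),(o2+d2*k[1])
print('lamp top',tri((157,71),(327,72)))
for n,p in [('capS',(275,153)),('lidS',(291,186))]: print(n,onz(t,*p,.095 if n=='capS' else .083))
T=cv2.resize(t['img'][80:330,180:380],None,fx=3,fy=3,interpolation=cv2.INTER_CUBIC)[:600]; cv2.imwrite('pics/sidez.png',T[:,:,::-1])
st=sensors.state(); w=snap('wrist'); M=w['camera_from_world']; o=-M[:3,:3].T@M[:3,3]
print('cam in tool',(st['eef_rot'].T if hasattr(st['eef_rot'],'T') else np.array(st['eef_rot']).T)@(o-np.array(st['ee_pos']))); print(np.round(st['eef_rot'],3))
E
```

```text
rack [0.5796 0.0157] 0.0761 0.1875 yaw 6.963753670618691 8.374960087707043
plate [0.5232 0.2255] [[0.5573, 0.2529], [0.5519, 0.1913], [0.4889, 0.1953], [0.4949, 0.2624]]
cap V 28 [52, 55, 47, 51, 47, 39, 35, 35, 43, 43, 47, 54, 55, 45, 33, 49, 59, 56] [157, 172, 92, 45, 49, 46, 29, 36, 42, 47, 49, 52, 56, 45, 108, 187, 186, 182]
cap circ [0.5726 0.074 ] d 0.0278 px [227.3 172. ] [222 166  12  13 119]
lid circ [ 0.5873 -0.0405] d 0.0436 px [278.8 166.7] [270 158  19  19 289]
pot circ [0.5805 0.0181] d 0.0497 px [252.8 172.4] [243 163  21  20 326]
steel circ [ 0.4594 -0.0785] d 0.0543 px [291.4 223. ] [281 213  22  22 381]
S row steel [103, 103, 104, 104, 109, 106, 107, 105, 86, 65, 62, 59, 53, 57, 60, 60, 61, 62, 59, 60, 60, 61, 58, 61, 60, 61, 57, 54, 65, 67, 71, 90, 97, 103, 102, 102, 102, 102]
S col [103, 105, 101, 103, 102, 99, 87, 66, 61, 53, 52, 59, 61, 59, 58, 59, 59, 59, 59, 58, 60, 60, 59, 56, 47, 54, 60, 63, 78, 95, 102, 100, 101, 98]
lamp top (array([0.74626364, 0.19988475, 0.24242896]), array([0.72369952, 0.20517677, 0.23571991]))
capS [0.57452521 0.07351304 0.095     ]
lidS [ 0.58937893 -0.0400281   0.083     ]
cam in tool [ 0.08321527  0.00052297 -0.14294623]
[[-0.964  0.265 -0.   ]
 [ 0.265  0.964 -0.001]
 [ 0.    -0.001 -1.   ]]
```

View pics/sidez.png

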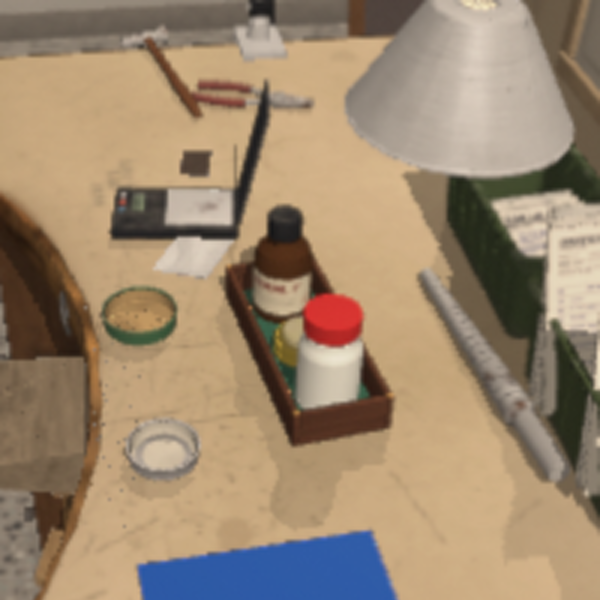

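```bash
python3 - <<'E'
from h import *
s=snap('top');t=snap('side')
def tri(a,b):
    o1,d1=ray(s,*a);o2,d2=ray(t,*b); A=np.c_[d1,-d2]; k=np.linalg.lstsq(A,o2-o1,rcond=None)[0]
    return (o1+d1*k[0]).round(3),(o2+d2*k[1]).round(3)
print('near',tri((168,132),(297,122)));print('far',tri((168,45),(370,125)));print('front y',tri((213,92),(337,137)))
# feasibility of all poses
def R(yaw,flip):
    a=np.radians(yaw); y=np.array([np.cos(a),np.sin(a),0]); 
    if flip: y=-y
    z=np.array([0,0,-1.]); return np.c_[np.cross(y,z),y,z]
for nm,p,yw in [('bottle',(.5726,.074),7.3),('jar',(.5873,-.0405),7.3),('pot',(.58,.0172),97.3),('pan',(.517,.228),82),('steel',(.4594,-.0775),97.3),('matA',(.55,-.205),3),('matB',(.48,-.26),3)]:
  for f in (0,1):
    for z in (.01,.2):
      q=kinematics.solve_ik([*p,z],R(yw,f)); print(nm,f,z,'cam off',(R(yw,f)@[.083,0,0]).round(3),None if q is None else np.round(q))
E
```

```text
near (array([0.66 , 0.209, 0.098]), array([0.659, 0.21 , 0.098]))
far (array([0.871, 0.222, 0.067]), array([0.877, 0.22 , 0.069]))
front y (array([0.75 , 0.11 , 0.107]), array([0.739, 0.112, 0.104]))
bottle 0 0.01 cam off [-0.011  0.082  0.   ] [ -0.  21. 103.  -0.  56.  -8.]
bottle 0 0.2 cam off [-0.011  0.082  0.   ] [-0.  8. 97. -0. 76. -8.]
bottle 1 0.01 cam off [ 0.011 -0.082  0.   ] None
bottle 1 0.2 cam off [ 0.011 -0.082  0.   ] None
jar 0 0.01 cam off [-0.011  0.082  0.   ] [-12.  22. 101.  -0.  56. -19.]
jar 0 0.2 cam off [-0.011  0.082  0.   ] [-12.   9.  95.  -0.  76. -19.]
jar 1 0.01 cam off [ 0.011 -0.082  0.   ] None
jar 1 0.2 cam off [ 0.011 -0.082  0.   ] None
pot 0 0.01 cam off [-0.082 -0.011  0.   ] [  -6.   21.  103.   -0.   56. -103.]
pot 0 0.2 cam off [-0.082 -0.011  0.   ] [  -6.    8.   96.   -0.   76. -103.]
pot 1 0.01 cam off [0.082 0.011 0.   ] [ -6.  21. 103.  -0.  56.  77.]
pot 1 0.2 cam off [0.082 0.011 0.   ] [-6.  8. 96. -0. 76. 77.]
pan 0 0.01 cam off [-0.082  0.012  0.   ] [ 16.  20. 105.  -0.  55. -66.]
pan 0 0.2 cam off [-0.082  0.012  0.   ] [ 16.
[... 377 characters left out ...]
 [-19.   8. 120.  -0.  53.  63.]
steel 1 0.2 cam off [0.082 0.011 0.   ] [-19.  -8. 112.  -0.  76.  63.]
matA 0 0.01 cam off [-0.004  0.083  0.   ] [-28.  22. 102.  -0.  56. -31.]
matA 0 0.2 cam off [-0.004  0.083  0.   ] [-28.   9.  95.  -0.  76. -31.]
matA 1 0.01 cam off [ 0.004 -0.083  0.   ] [-28.  22. 102.  -0.  56. 149.]
matA 1 0.2 cam off [ 0.004 -0.083  0.   ] [-28.   9.  95.  -0.  76. 149.]
matB 0 0.01 cam off [-0.004  0.083  0.   ] [-37.  18. 108.  -0.  55. -40.]
matB 0 0.2 cam off [-0.004  0.083  0.   ] [-37.   3. 101.  -0.  75. -40.]
matB 1 0.01 cam off [ 0.004 -0.083  0.   ] [-37.  18. 108.  -0.  55. 140.]
matB 1 0.2 cam off [ 0.004 -0.083  0.   ] [-37.   3. 101.  -0.  75. 140.]
```

```bash
cat >> h.py <<'E'
def R(yaw):
    a=np.radians(yaw); y=np.array([np.cos(a),np.sin(a),0]); z=np.array([0,0,-1.]); return np.c_[np.cross(y,z),y,z]
def stat(t=''):
    s=sensors.state(); print(t,'t',round(s['clock'],2),'tcp',np.round(s['ee_pos'],4),'F',np.round(s['force'],2),'w',round(s['grip_width'],4))
    return s
BOT=np.array([.5729,.074]); JAR=np.array([.588,-.0405]); RC=np.array([.5802,.0170]); YAW=7.3
E
python3 - <<'E'
from h import *
robot.move_pose([.35,.35,.26],R(45)); stat('via')
robot.move_pose([*BOT,.16],R(YAW)); stat('above')
s=snap('wrist','w1.png'); snap('side','s1.png')
E
```

```text
via t 1.65 tcp [0.3497 0.3507 0.2601] F [-0.14  0.04 -0.29] w 0.0854
above t 3.02 tcp [0.5728 0.0753 0.1604] F [-0.25 -0.41 -0.16] w 0.0854
```

View pics/w1.png

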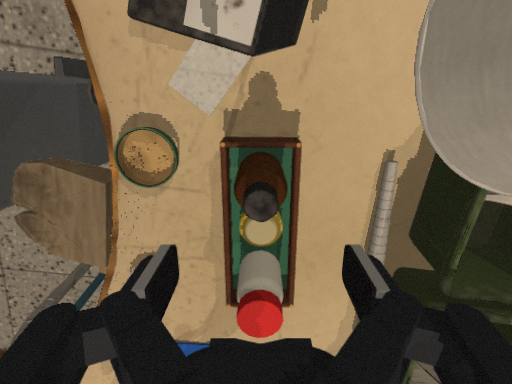

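View pics/s1.png

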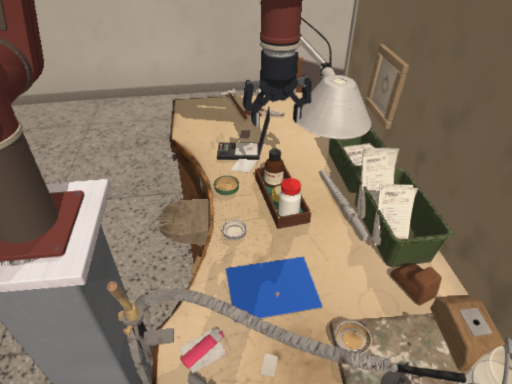

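```bash
python3 - <<'E'
from h import *
st=stat(); t=snap('side'); w=snap('wrist')
print('tcp in side',proj(t,np.array(st['ee_pos']))); print('cap side',proj(t,[*BOT,.1]))
print('tcp in wrist',proj(w,np.array(st['ee_pos'])),'cap',proj(w,[*BOT,.1]),'lid',proj(w,[*JAR,.091]),'pot',proj(w,[*RC,.03]), 'tin',proj(w,[.4594,-.0775,.013]))
M=w['camera_from_world'];print(M.round(3), -M[:3,:3].T@M[:3,3]); print(np.round(st['q'],2),np.round(st['eef_rot'],3))
E
```

```text
t 3.12 tcp [0.5729 0.0754 0.1606] F [-0.21 -0.43 -0.06] w 0.0856
tcp in side (np.float64(275.28182174856227), np.float64(128.2862710321785))
cap side (np.float64(274.3710533732964), np.float64(151.16146682695336))
tcp in wrist (np.float64(261.17534033394594), np.float64(246.7536701778858)) cap (np.float64(260.6551417259263), np.float64(207.8084056496498)) lid (np.float64(260.76623154990233), np.float64(320.06064023131466)) pot (np.float64(260.36064948772776), np.float64(232.55884106872838)) tin (np.float64(150.28650699586066), np.float64(284.6605326943121))
[[ 0.992  0.129  0.001 -0.577]
 [-0.122  0.939 -0.321  0.018]
 [-0.042  0.319  0.947 -0.314]
 [ 0.     0.     0.     1.   ]] [0.56147582 0.15779177 0.30359242]
[-3.300e-01  9.630e+00  9.874e+01  2.000e-02  7.157e+01 -7.760e+00] [[-0.129  0.992  0.001]
 [ 0.992  0.129  0.   ]
 [ 0.     0.001 -1.   ]]
```

```bash
python3 - <<'E'
from h import *
s=snap('wrist'); im=s['img']; hsv=cv2.cvtColor(im,cv2.COLOR_RGB2HSV); H,S,V=[hsv[...,i].astype(int) for i in range(3)]
def blob(m,x0,x1,y0,y1,z,nm):
    k=np.zeros(m.shape,np.uint8); k[y0:y1,x0:x1]=m[y0:y1,x0:x1]
    N,l,st,ce=cv2.connectedComponentsWithStats(k); i=1+np.argmax(st[1:,4])
    cs,_=cv2.findContours((l==i).astype(np.uint8),cv2.RETR_EXTERNAL,cv2.CHAIN_APPROX_NONE)
    w=np.array([onz(s,*q[0],z)[:2] for q in cs[0]],np.float32)
    c,r=cv2.minEnclosingCircle(w); print(nm,np.round(c,4),'d',round(2*r,4),'px',ce[i].round(1),st[i])
blob((V<70)&(S<110),240,285,178,225,.1,'cap')
blob(((H<8)|(H>172))&(S>150)&(V>120),230,290,280,340,.091,'lid')
for p in [(222,139),(300,139),(295,305),(228,305)]: print(onz(s,*p,.032).round(4))
E
python3 -c "
import cv2;a=cv2.imread('pics/w1.png')[120:345,190:330];cv2.imwrite('pics/w1z.png',cv2.resize(a,None,fx=2.6,fy=2.6))"
```

```text
cap [0.573  0.0772] d 0.0358 px [260.4 201.6] [ 240  182   45   40 1111]
lid [ 0.5869 -0.0391] d 0.0434 px [259.5 318.1] [ 237  300   46   38 1363]
[0.5315 0.1107 0.032 ]
[0.6044 0.1202 0.032 ]
[ 0.6317 -0.0692  0.032 ]
[ 0.555  -0.0791  0.032 ]
```

View pics/w1z.png

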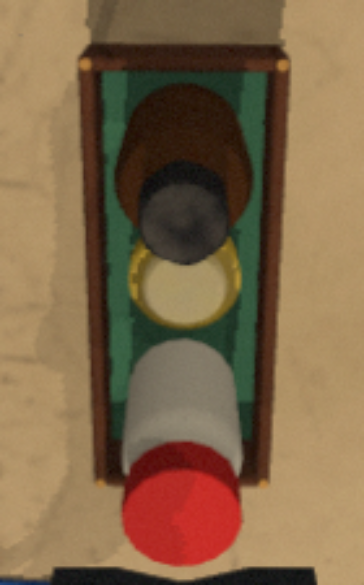

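The zoomed wrist view puts the cap at about (261,205) and the lid at about (260,313). Both agree with the top view to about 2 mm, so I'm grasping the bottle.

```bash
cat >> h.py <<'E'
MAT=np.array([.515,-.2326]); 
def down(p,z,yaw,f=None,feed=.1): return robot.servo_line([*p,z],R(yaw),feed=feed,f_stop=f)
E
python3 - <<'E'
from h import *
print(down(BOT,.033,YAW,8)); stat('dn')
effector.clamp(35); stat('cl')
robot.servo_line([*BOT,.165],R(YAW),feed=.12); stat('up')
snap('side','s2.png')
E
```

```text
False
dn t 4.69 tcp [0.5736 0.074  0.0339] F [-0.2  -0.13 -0.34] w 0.0852
cl t 5.14 tcp [0.5733 0.0741 0.0336] F [-2.28  0.08  4.07] w 0.0462
up t 6.39 tcp [0.5722 0.074  0.1638] F [-0.25 -0.05 -0.94] w 0.0467
```

View pics/s2.png

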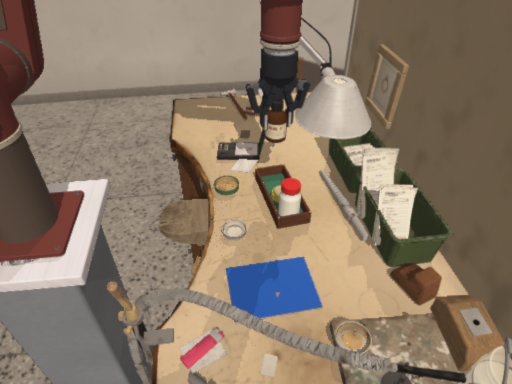

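The bottle is held upright off the rack, near (275,125) in the side view. I'm placing it on the mat, then fetching the jar.

```bash
python3 - <<'E'
from h import *
A=MAT+[.0337,.0268]; 
robot.move_pose([*A,.165],R(YAW)); stat('over')
down(A,.045,YAW,None,.12); robot.sleep(.1); print(down(A,.0285,YAW,4,.04)); stat('dn')
effector.ungrasp(); stat('rel')
robot.servo_line([*A,.17],R(YAW),feed=.15)
snap('side','s3.png'); snap('wrist','w3.png')
robot.move_pose([*JAR,.16],R(YAW)); stat('jar'); 
E
```

```text
over t 7.53 tcp [ 0.5489 -0.2047  0.1648] F [ 0.35 -0.06 -0.  ] w 0.0466
True
dn t 9.18 tcp [ 0.5489 -0.206   0.0304] F [-0.79  0.16  5.32] w 0.0465
rel t 9.65 tcp [ 0.5482 -0.2055  0.0298] F [-0.12 -0.91 -0.62] w 0.0853
jar t 11.55 tcp [ 0.5878 -0.0407  0.1596] F [-0.16 -0.32 -0.22] w 0.0852
```

View pics/s3.png

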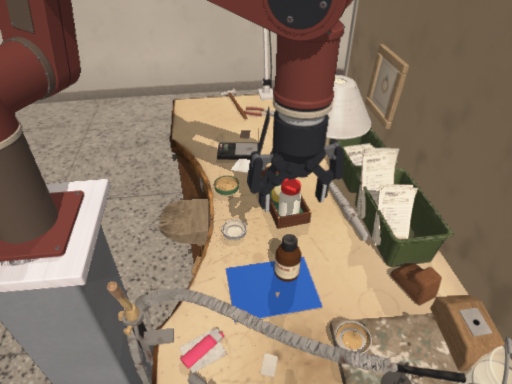

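The bottle stands upright on the mat, with its base near (288,275). The jar is next.

```bash
python3 - <<'E'
from h import *
B=MAT-[.0337,.0268]
print(down(JAR,.033,YAW,8)); stat('dn')
effector.clamp(35); stat('cl')
robot.servo_line([*JAR,.165],R(YAW),feed=.12); stat('up')
snap('side','s4.png')
robot.move_pose([*B,.17],R(YAW)); stat('over')
down(B,.045,YAW,None,.12); robot.sleep(.1); print(down(B,.0285,YAW,4,.04)); stat('dn')
effector.ungrasp(); stat('rel')
robot.servo_line([*B,.17],R(YAW),feed=.15)
robot.move_pose([*RC,.2],R(YAW+90)); stat('pot')
snap('side','s5.png');snap('wrist','w5.png');snap('top','t5.png')
E
```

```text
False
dn t 12.97 tcp [ 0.5887 -0.0406  0.0339] F [ 0.03  0.04 -0.01] w 0.0857
cl t 13.41 tcp [ 0.5884 -0.0406  0.0336] F [-0.95 -0.1   3.55] w 0.0472
up t 14.66 tcp [ 0.5873 -0.0404  0.1638] F [ 0.27  0.41 -1.05] w 0.0468
over t 15.67 tcp [ 0.4817 -0.2587  0.1698] F [ 0.18  0.51 -1.01] w 0.0468
True
dn t 17.36 tcp [ 0.4815 -0.2597  0.0304] F [-0.23  0.53  5.65] w 0.0466
rel t 17.82 tcp [ 0.4808 -0.2591  0.0297] F [ 0.6  -0.06 -0.69] w 0.0854
pot t 20.04 tcp [0.5798 0.0163 0.1992] F [ 0.21 -0.25 -0.28] w 0.0851
```

View pics/s5.png

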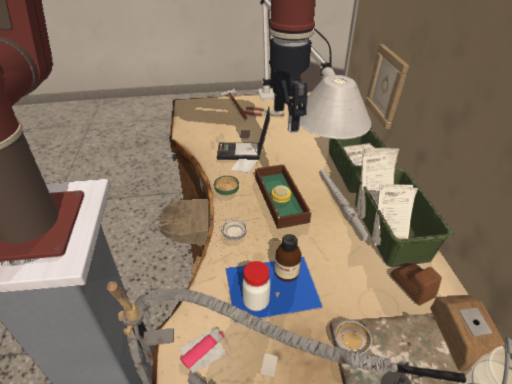

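View pics/w5.png

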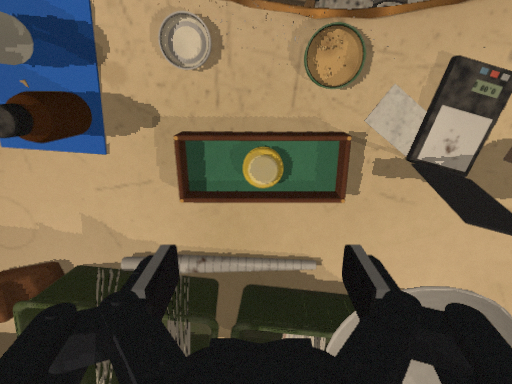

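View pics/t5.png

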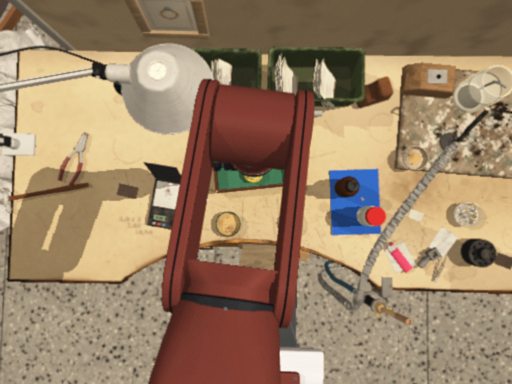

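Bottle and jar are both upright on the mat. This wrist view shows the pot at (263,167), the steel tin at (187,41), the rack corners and the scale plate at (450,140). I'll measure from it.

```bash
python3 - <<'E'
from h import *
s=snap('wrist'); im=s['img']; hsv=cv2.cvtColor(im,cv2.COLOR_RGB2HSV); H,S,V=[hsv[...,i].astype(int) for i in range(3)]
def blob(m,x0,x1,y0,y1,z,nm,rect=False):
    k=np.zeros(m.shape,np.uint8); k[y0:y1,x0:x1]=m[y0:y1,x0:x1]
    N,l,st,ce=cv2.connectedComponentsWithStats(k); i=1+np.argmax(st[1:,4])
    cs,_=cv2.findContours((l==i).astype(np.uint8),cv2.RETR_EXTERNAL,cv2.CHAIN_APPROX_NONE)
    w=np.array([onz(s,*q[0],z)[:2] for q in cs[0]],np.float32)
    print(nm,cv2.minAreaRect(w) if rect else cv2.minEnclosingCircle(w),'px',ce[i].round(1),st[i])
blob((H>20)&(H<36)&(S>110)&(V>60),235,290,140,195,.022,'pot')
blob((S<70),155,218,8,76,.013,'steel')
blob((V>150)&(S<60),405,500,95,180,.013,'plate',True)
C=np.array([onz(s,*p,.032)[:2] for p in [(176,134),(350,133),(346,201),(180,202)]]); print(C.round(4),C.mean(0))
E
```

```text
pot ((0.5785050988197327, 0.0190487802028656), 0.024749023839831352) px [262.2 165.2] [242 146  42  42 797]
steel ((0.45843908190727234, -0.0771748349070549), 0.027305101975798607) px [184.9  40. ] [ 159   11   53   59 2290]
plate ((0.5212171077728271, 0.2297765612602234), (0.05987098813056946, 0.061417147517204285), 82.02591705322266) px [454.6 133.2] [ 418  105   74   54 2418]
[[ 0.5514 -0.0784]
 [ 0.5272  0.1063]
 [ 0.604   0.1192]
 [ 0.6293 -0.0714]] [0.57796324 0.01889254]
```

```bash
cat >> h.py <<'E'
POT=np.array([.579,.0185]); RC=np.array([.579,.018]); PAN=np.array([.516,.2293]); TIN=np.array([.459,-.0775])
E
python3 - <<'E'
from h import *
down(POT,.05,YAW+90,None,.15); print(down(POT,.008,YAW+90,8,.05)); stat('dn')
effector.clamp(25); stat('cl')
robot.servo_line([*POT,.15],R(YAW+90),feed=.12); stat('up')
snap('side','s6.png');snap('wrist','w6.png')
E
```

```text
False
dn t 22.38 tcp [0.5793 0.0185 0.0083] F [ 0.26 -0.55  0.08] w 0.0858
cl t 22.85 tcp [0.5794 0.0185 0.0086] F [-1.49  0.57  4.31] w 0.0448
up t 24.18 tcp [0.5783 0.0186 0.1489] F [-0.8   0.47 -1.64] w 0.0448
```

View pics/w6.png

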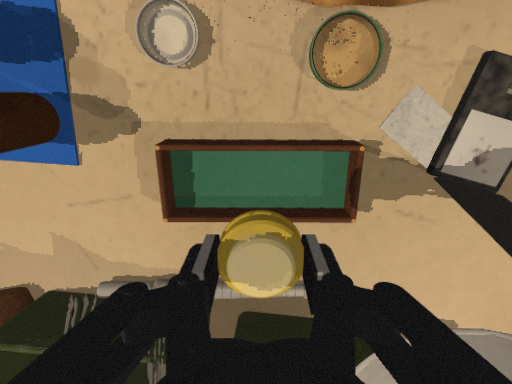

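View pics/s6.png

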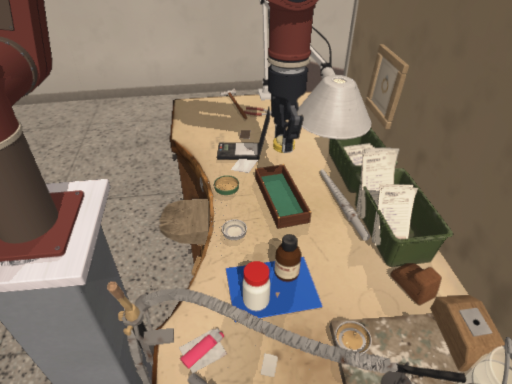

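The pot is held level at about (261,257) in the wrist view, and the rack is empty. I'm taking it to the plate, coming in from the robot's side of the lid.

```bash
python3 - <<'E'
from h import *
Y=82
robot.move_pose([.46,.13,.17],R(90)); robot.move_pose([.47,.23,.16],R(Y)); 
robot.servo_line([*PAN,.12],R(Y),feed=.15); stat('over'); snap('side','s7.png')
down(PAN,.028,Y,None,.12); robot.sleep(.1); print(down(PAN,.0125,Y,3,.03)); stat('dn')
effector.ungrasp(); stat('rel')
robot.servo_line([*PAN,.12],R(Y),feed=.12); robot.servo_line([.46,.20,.17],R(Y),feed=.15); stat()
snap('side','s8.png');snap('wrist','w8.png')
E
```

```text
over t 26.02 tcp [0.516  0.2283 0.12  ] F [ 0.12 -0.82  0.28] w 0.0442
True
dn t 27.54 tcp [0.5161 0.2294 0.0153] F [-0.01  0.08  3.7 ] w 0.0444
rel t 28.02 tcp [0.5155 0.2292 0.0149] F [-0.56  0.14  0.37] w 0.0855
 t 29.73 tcp [0.4601 0.2001 0.1695] F [-0.05 -0.27  0.32] w 0.0854
```

View pics/w8.png

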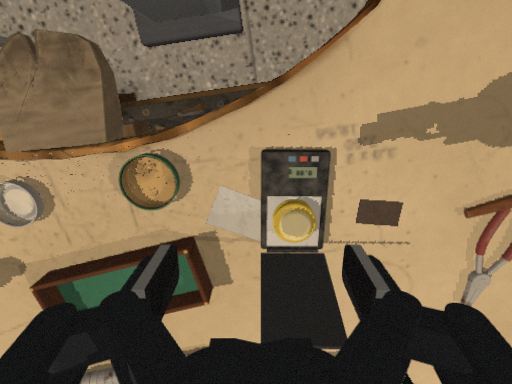

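View pics/s8.png

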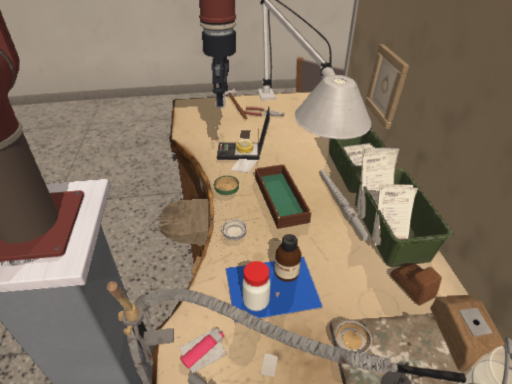

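The pot sits flat in the middle of the plate: pot at (294,220), plate spanning u 267–322 and v 197–247. Next is the steel tin.

```bash
python3 - <<'E'
from h import *
Y=YAW+90
robot.move_pose([.45,.05,.19],R(Y)); robot.move_pose([*TIN,.12],R(Y))
down(TIN,.03,Y,None,.15); robot.sleep(.1); print(down(TIN,.0025,Y,6,.05)); stat('dn')
effector.clamp(20); stat('cl')
robot.servo_line([*TIN,.12],R(Y),feed=.12); stat('up')
robot.move_pose([*RC,.12],R(Y)); stat('over rack'); robot.sleep(.2)
snap('side','s9.png');snap('wrist','w9.png')
E
```

```text
False
dn t 32.67 tcp [ 0.4589 -0.0775  0.0023] F [ 0.26  0.25 -0.38] w 0.0854
cl t 33.09 tcp [ 0.4593 -0.0776  0.003 ] F [-2.2   0.36  5.3 ] w 0.0513
up t 34.23 tcp [ 0.4583 -0.0773  0.1191] F [ 0.25  0.34 -0.7 ] w 0.0508
over rack t 34.88 tcp [0.5783 0.0184 0.1186] F [-0.79  0.11 -1.2 ] w 0.0512
```

View pics/w9.png

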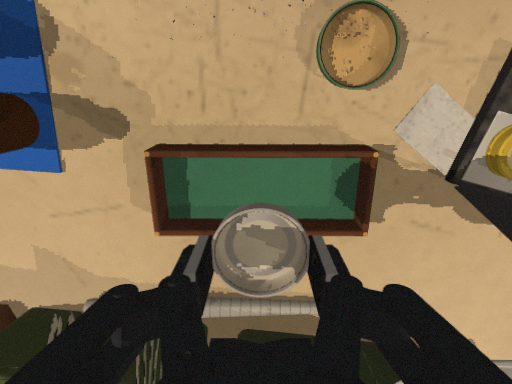

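View pics/s9.png

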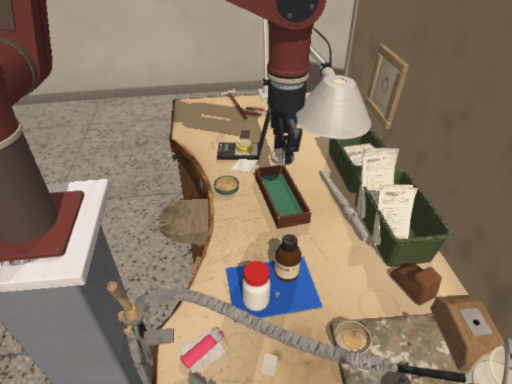

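The tin is held centred at about (261,250). I'm re-measuring the rack corners at (147,151), (378,151), (368,236) and (158,236), then lowering it.

```bash
python3 - <<'E'
from h import *
s=snap('wrist')
C=np.array([onz(s,*p,.032)[:2] for p in [(147,151),(378,151),(368,236),(158,236)]]); print(C.round(4).tolist(),C.mean(0))
y=((C[1]+C[2])-(C[0]+C[3]))/2; print(np.linalg.norm(y),np.degrees(np.arctan2(-y[0],y[1])))
Y=YAW+90
down(RC,.03,Y,None,.12); robot.sleep(.1); print(down(RC,.006,Y,3,.03)); stat('dn')
effector.ungrasp(); stat('rel')
robot.servo_line([*RC,.17],R(Y),feed=.12); robot.sleep(.3)
snap('side','s10.png');s=snap('wrist','w10.png'); print([np.round(proj(s,[*RC,.006]),1)])
E
```

```text
[[0.5532, -0.0782], [0.5296, 0.1078], [0.6058, 0.1186], [0.6297, -0.0684]] [0.57957083 0.01995051]
0.1879514804869863 7.251532601789985
True
dn t 36.9 tcp [0.5787 0.018  0.0088] F [ 0.04 -0.18  4.2 ] w 0.0512
rel t 37.34 tcp [0.5777 0.0181 0.0082] F [ 0.56  0.07 -0.19] w 0.0856
[array([259.8, 171.3])]
```

View pics/w10.png

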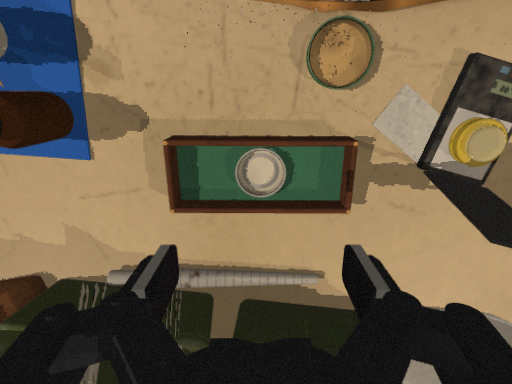

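The tin lies flat at (261,172), against a rack middle of about (260.5,172). Now the bottle and the jar go back to the poses they were picked from.

```bash
python3 - <<'E'
from h import *
d=np.array([.0337,.0268])
for nm,A,D in [('bottle',MAT+d,np.array([.5733,.0743])),('jar',MAT-d,np.array([.5883,-.0405]))]:
    robot.move_pose([*A,.175],R(YAW)); robot.sleep(.1)
    print(down(A,.0305,YAW,8)); effector.clamp(35); stat(nm+' cl')
    robot.servo_line([*A,.17],R(YAW),feed=.12)
    robot.move_pose([*D,.17],R(YAW)); robot.sleep(.2); stat('over')
    down(D,.05,YAW,None,.12); robot.sleep(.1); print(down(D,.030,YAW,4,.03)); stat('dn')
    snap('wrist','w11%s.png'%nm)
    effector.ungrasp(); robot.servo_line([*D,.18],R(YAW),feed=.12); stat('rel')
robot.move_pose([.40,0.0,.26],R(YAW+90)); robot.sleep(.4); stat()
snap('side','s12.png');snap('wrist','w12.png')
E
```

```text
False
bottle cl t 42.48 tcp [ 0.5491 -0.206   0.0311] F [-1.24  0.38  3.84] w 0.0467
over t 45.08 tcp [0.5735 0.0728 0.17  ] F [ 0.26 -0.92  0.12] w 0.0467
True
dn t 46.87 tcp [0.573  0.0744 0.034 ] F [-1.43  0.93  5.6 ] w 0.0468
rel t 48.77 tcp [0.5726 0.0743 0.1789] F [ 0.15  0.28 -0.05] w 0.0856
False
jar cl t 52.21 tcp [ 0.4817 -0.2597  0.0311] F [-0.95 -0.03  4.33] w 0.0467
over t 54.68 tcp [ 0.5881 -0.0421  0.17  ] F [-0.92  0.58 -1.21] w 0.0467
True
dn t 56.47 tcp [ 0.5881 -0.0404  0.0341] F [ 0.11 -0.41  4.72] w 0.0467
rel t 58.35 tcp [ 0.5876 -0.0404  0.1789] F [ 0.56 -0.49 -0.11] w 0.0854
 t 60.15 tcp [ 0.4001 -0.      0.2599] F [0.56 1.08 0.74] w 0.0854
```

View pics/s12.png

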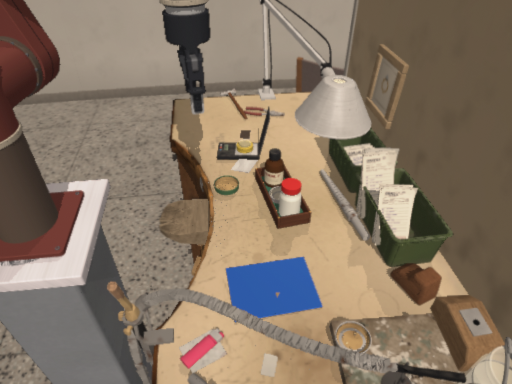

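View pics/w12.png

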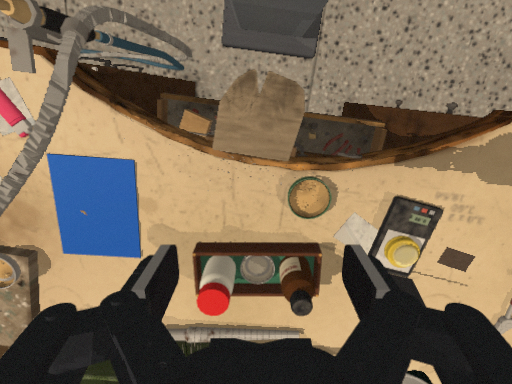

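Bottle, tin and jar are all in the rack and upright. I'll clear the arm from the top view and compare against the first picture.

```bash
python3 - <<'E'
from h import *
robot.move_pose([.35,.35,.26],R(45)); robot.move_pose([.165,.603,.24],R(75)); robot.sleep(.5); stat()
s=snap('top','t13.png'); snap('side','s13.png')
a=cv2.imread('pics/top0.png')[:,:,::-1]; 
def cen(im,f,x0,x1,y0,y1):
    h=cv2.cvtColor(np.ascontiguousarray(im),cv2.COLOR_RGB2HSV).astype(int); k=np.zeros(h.shape[:2],np.uint8); k[y0:y1,x0:x1]=f(h[...,0],h[...,1],h[...,2])[y0:y1,x0:x1]
    N,l,st,ce=cv2.connectedComponentsWithStats(k); i=1+np.argmax(st[1:,4]); return ce[i]
for nm,f,b,z in [('cap',lambda H,S,V:(V<62)&(S<110),(218,242,160,186),.1),('lid',lambda H,S,V:((H<8)|(H>172))&(S>150)&(V>120),(262,295,150,185),.091),('green',lambda H,S,V:(V<140)|(S>140),(208,245,205,238),.016)]:
    p,q=cen(a,f,*b),cen(s['img'],f,*b); print(nm,'shift mm',(1e3*(onz(s,*q,z)-onz(s,*p,z))[:2]).round(1))
p=cen(s['img'],lambda H,S,V:(H>18)&(H<38)&(S>80)&(V>60),145,190,175,215); print('pot',onz(s,*p,.035).round(4),'pan',PAN)
cv2.imwrite('pics/t13z.png',cv2.resize(s['img'][140:245,130:390],None,fx=3,fy=3,interpolation=cv2.INTER_CUBIC)[:,:,::-1])
E
```

```text
t 63.48 tcp [0.1653 0.6029 0.2401] F [0.   0.35 0.33] w 0.0856
cap shift mm [0.3 0.4]
lid shift mm [0.9 0.1]
green shift mm [0.3 0.7]
pot [0.5175 0.2255 0.035 ] pan [0.516  0.2293]
```

View pics/t13z.png

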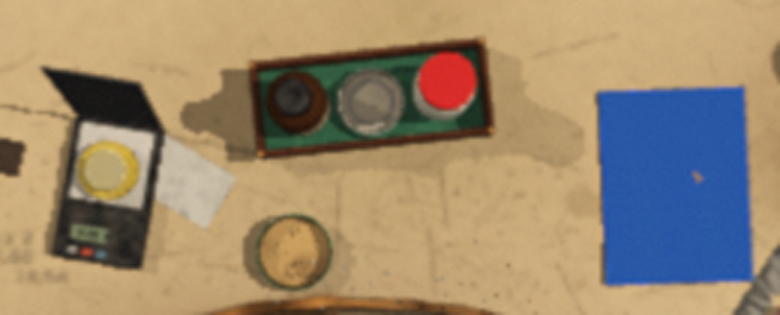

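The final top view (zoomed) shows the bottle, tin and jar in the rack, with the tin in the middle at about (370,101). The pot is on the plate at (106,170), and the green tin hasn't moved.

```bash
python3 -c "
from h import *
workorder.finish_job(); stat()"
```

```text
the job is handed in; nothing more can be done
the job is handed in; nothing more can be done
```

The job is done and handed in at about 64 s of the 144 s allowed. I stood the bottle and then the jar on the blue mat and set the yellow pot on the weighing plate. The steel tin then went into the middle of the rack, and the bottle and jar went back to their own ends.

**Last checks, from the top camera:**
- **Bottle, jar and green tin:** each is within about 1 mm of where it started (limit 15 mm), and the bottle and jar are upright.
- **Yellow pot:** it stands flat about 4 mm from the point I aimed for on the plate (limit 20 mm). That figure includes camera error.
- **Steel tin:** right after I released it, it lay flat within about 1–2 mm of the rack's middle as measured (limit 12 mm). I only looked at it again at the end, without re-measuring.

No check failed. The rack's centre differed by up to about 4 mm between camera views (mostly along y), so I used a value in between. Handing in reports no verdict, so I can't confirm the official result.

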